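# Seat the sample cartridge and snap the latch lever over

## Robot

A 6-joint arm with a two-finger parallel gripper is mounted at the origin on the work surface. World frame = base frame: x ahead of the robot, y to its left, z up, the work surface at z = 0. Lengths are in mm, angles in degrees, forces in N, time in s.
With the tool pointing down it reaches from about 375 to 975 mm from the base axis. Payload 3.8 kg.
Tool frame: the origin (TCP) lies at the very end of the fingers, on their centre line; the grasp point (between the pads) lies 19 mm behind it; z points along the fingers, y is the line along which they close (so a half turn about z gives the same grasp; the last joint's range is limited). The gripper opens to 88 mm and grips with 3 to 60 N. Pads are 18 mm wide; open, the fingers measure 123 mm over their backs; the gripper's body (75 mm by 187 mm) begins 45 mm behind the grasp point.
Start: joints at [-66.056, 15.12, 91.902, -0, 72.978, -2.114], TCP at [296.51, -606.383, 238.706] pointing down, gripper open.
Joint ranges: [-150.88, 150.88], [-54.13, 125.18], [17.81, 147.31], [-75.09, 255.09], [0, 152.58], [-146.25, 146.25]. Speed limits (degrees/s): [147.25, 147.25, 180, 180, 180, 180].

## Interface

Orientations are given as a 3x3 rotation matrix whose columns are the frame's x, y, z axes.
In Python, from rig import monitor, viewer, order gives the robot as it stands.
- The arm moves only by the tool play_rows, never from a script. Its argument "moves" is a list that holds one entry, the list of rows, each a list of 5 numbers: the gripper's target within -1 to 1 (shut at 1, half-way at 0, fully open at -1), then the shift along the tool's x, y, z in m, then the turn about the tool's z in rad. A call has 1 to 20 rows; each row is the pose to reach, as a shift and turn from the pose commanded when the call began, along the tool's axes at that moment; what a row does not reach only later rows make up. A row lasts 1/8 s, in which the tool goes at most 62.5 mm and 10.7 degrees, less where a joint would pass 70% of its speed; a pose out of reach is approached as far as the arm can. A call with a gripper value outside its range is refused whole. The fingers move at their own pace and stop on an object; "force" is the grip in N (left out, the last holds). Time passes only in rows, so rows that repeat a pose let the fingers close. It gives the time, the measured TCP pose, the force, the opening and the grip force at its end, in the units of the state.
- monitor.state(): the state, without advancing time (a new reading comes with each control period).
- viewer.camera(name): name is "side" or "top"; returns a dict with "pixels" (384x512x3 uint8, red, green, blue), "vertical_fov" (degrees; the focal length in pixels is half the picture's height over the tangent of half this angle, whatever the lens; pixels are square), "cx", "cy" (the principal point, pixels), "xyz" and "rotation" of the camera in the world. Camera axes: x right, y up, looking along -z (the intrinsics and any distortion apply to the point x, -y, -z); pixel columns grow to the right and rows downward; lengths in mm; the calibration is good to about 2 mm. A picture is of the moment at which its call begins. There is no depth.
- order.hand_in(): hands the job in; it is judged then, once.
The state is a dict: "clock": time; "joint_positions": joint angles; "joint_vel": joint speeds; "effort": joint torques, N m; "tool_pos": TCP position; "eef_rot": TCP orientation; "wrist_force": force on the tool from outside, world axes, zero at the start; "ft_torque": the same for the moment, N m; "opening": opening from 0.0 (shut) to 1.0 (fully open); "grip_force": force on a finger pad.
Only numpy, scipy, OpenCV 4.12 (cv2) and the standard library are available. Lean on these libraries where they do the work, as an engineer would, in place of code of your own. Each camera call takes 0.05 s, during which the arm holds its last target. There are 200 camera calls.

## Task

Load the sample: push the blue cartridge along its channel with a fingertip until it is fully home against the black inlet module, and only then push the red-knobbed latch lever over, past its dead point, so that it snaps down behind the cartridge and stays locked. Push only: do not lift or carry the cartridge, and leave the other things on the bench where they are. Finish with the hand clear of everything.

Things in the scene. Friction and masses are not known exactly. Their poses are not given: they have to be found in the camera images.
- dock: Fixed aluminium dock plate, 370 x 225 x 8 mm, on the bench; place and yaw vary. Origin: bench height, mid channel, below the locked latch bar. +x along the channel to the inlet module, +y to the lever's pivot, z up. Plate x -120..250, y -95..130 mm. Channel 43 mm wide between steel rails 8 mm wide, tops z 18 mm, x -109..91 mm, open at the -x end. Small steel catch at y -33 mm, 34 mm high.
- inlet_stop (a point): Foot of the front face of the black inlet module (155 x 150 mm, its top 60 mm above the bench), mid channel: dock x 91, y 0, z 8 mm. The cartridge's front end touches this face when it is fully home.
- cartridge: Blue plastic cartridge, white label on top, 80 (x) x 40 x 34 mm high, about 0.15 kg, loose in the channel, underside at z 8 mm; starts 30 to 60 mm short of home. Origin: centre of its underside; x along the channel. Fully home: origin at dock x 51 mm, rear end at 11 mm. Slides with under 3 N; its rear end stands 24 mm above the rails and can be pushed there.
- latch (a joint): Latch lever angle, rad: a 12 mm steel bar turning across the channel in the plane dock x = 0. 0 = open, leaning 0.15 outwards (dock +y); grows as the knob is pushed to dock -y; dead point about 0.57; 1.72 = locked, level behind the cartridge. Springs back if let go before the dead point (2 to 3 N at the knob), snaps on after it. Cannot lock if the cartridge is over 5 mm short of home.
- latch_pivot (a point): Lever's pivot between two steel cheeks 42 mm high: dock x 0, y 90, z 30 mm.
- latch_knob (a point): Centre of the red ball knob (28 mm diameter) at the lever's end, 145 mm from the pivot. Lever open: dock x 0, y 112, z 173 mm. Locked: y -55, z 30 mm, beyond the far rail.
- spare: Bystander: orange spare cartridge, 80 x 40 x 34 mm, loose on the bench beside the dock. Origin at the centre of its underside.
- vial_a: Bystander: small clear vial with a white cap, 28 mm diameter, 60 mm high, loose. Origin at the centre of its underside.
- vial_b: Bystander: small amber vial with a blue cap, 28 mm diameter, 60 mm high, loose. Origin at the centre of its underside.
- reagent: Bystander: amber bottle with a black cap, 60 mm diameter, 120 mm high, loose. Origin at the centre of its underside.
- beaker: Bystander: white beaker, 70 mm rim diameter, 90 mm high, loose. Origin at the centre of its underside.
- driver: Bystander: screwdriver lying on the bench, loose. Origin at the middle of its length.
Things that resemble listed ones, but are neither listed nor needed, are in the scene too. What is meant by the cartridge is not green or pink, and is the larger of those in its own colour.

How it is judged (in metres and radians):
On the way, in this order (a step that is already met when the one before it is completed fails the run):
1. the cartridge is fully home (within 4 mm of the inlet module) while the lever is still open (x of cartridge in the frame of dock above 0.047 m and value of joint latch below 0.65 rad), for 0.1 s.
2. the lever has snapped into lock (value of joint latch above 1.65 rad), for 0.2 s.
At the end, for the whole second after the job is handed in: The lever is down in lock (joint above 1.65 of 1.72 rad), the cartridge lies flat in its channel within 4 mm of the inlet module (its origin beyond dock x = 47 mm) and is at rest (value of joint latch above 1.65 rad and x of cartridge in the frame of dock above 0.047 m and z of cartridge in the frame of dock below 0.011 m and angle between cartridge's own z axis and vertical below 0.1 rad and linear speed of cartridge below 0.01 m/s); the robot touches nothing.
It fails at once if the cartridge is lifted (more than 12 mm) or tipped (z of cartridge in the frame of dock above 0.02 m or angle between cartridge's own z axis and vertical above 0.35 rad).
It fails at once if the lever is thrown past its dead point before the cartridge is home (value of joint latch above 0.7 rad and x of cartridge in the frame of dock below 0.045 m).
It fails at once if another thing on the bench is moved by more than 25 mm (distance of any of spare, vial_a, vial_b, reagent, beaker, driver from where it was at the start of the episode above 0.025 m).
It also fails if it takes over 45 s, if anything falls off the work surface, if the arm or the gripper's body presses on something with over 40 N, if the wrist force passes 120 N, or if a joint passes its speed limit or range.

## Working session

There is one attempt and no reset: what is moved stays moved. The work goes in short steps, Python scripts to look and compute and a tool call to move; the robot and the scene stay as the last step left them, time stands still between calls to the robot, and variables do not carry over. Pictures are saved under pics/ and viewed, at most 10 in all, crops included, and the job is handed in when it is done.

Besides the shell and the picture viewer there is one more tool, called by a JSON object that holds its "method" and its "body", one argument or row to a line. play_rows: Moves the arm, as the interface text tells. Its arguments: {"type":"object","properties":{"moves":{"type":"array"},"force":{"type":"number"}},"required":["moves"]}

```bash
mkdir -p pics; ls
python3 - <<'E'
from rig import monitor, viewer
import cv2, json
for n in("side","top"):
    c=viewer.camera(n); cv2.imwrite(f"pics/{n}0.png",c["pixels"][:,:,::-1])
    print(n,{k:(v if not hasattr(v,'tolist') else v.tolist()) for k,v in c.items() if k!="pixels"})
s=monitor.state();print(s["clock"],s["tool_pos"],s["eef_rot"])
E
```

```text
pics
side {'vertical_fov': 46.38878386859169, 'cx': 252.91572339351097, 'cy': 186.32065953433576, 'xyz': [88.30486090299591, 599.3018382538936, 961.8499505052046], 'rotation': [[-0.779873525250795, 0.4526809117200843, -0.43229304502521315], [-0.6256434181336191, -0.5848983802550448, 0.5162017029428579], [-0.01917284431113525, 0.673033340139475, 0.7393635946553783]]}
top {'vertical_fov': 56.89982857878106, 'cx': 257.89575017223507, 'cy': 190.40186723645877, 'xyz': [454.62087741807767, 18.547558367062006, 1128.5663469695437], 'rotation': [[0.027103047862704885, 0.9934853006861496, -0.1106904788909284], [-0.9995915359051325, 0.02593104750509932, -0.012014246630836401], [-0.009065657360071203, 0.11097088850612766, 0.9937823080337015]]}
0.1 [ 296.24974278 -605.80962998  237.53699105] [[ 8.98358279e-01  4.39262744e-01 -8.02191793e-04]
 [ 4.39263469e-01 -8.98356422e-01  1.82868069e-03]
 [ 8.26171505e-05 -1.99518399e-03 -9.99998006e-01]]
```

View pics/top0.png

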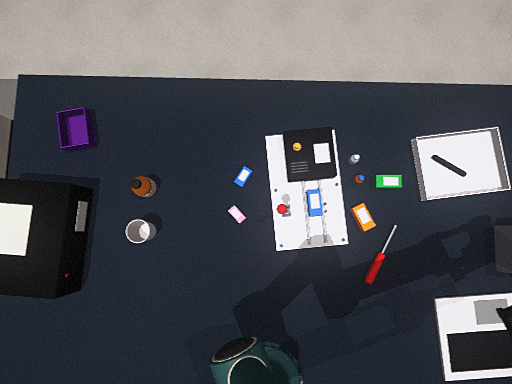

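View pics/side0.png

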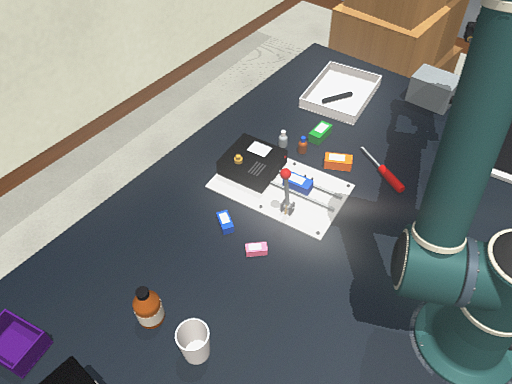

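Top view: the blue candidates are the one in the channel at (316,202) and a smaller one lying loose at (243,176). The channel one is larger and sits between the rails, so it's the one meant. The knob is at (282,209), the inlet module at (310,152). In the side view the knob is at (286,174) and the cartridge at (300,183). I'll confirm this in an enlarged crop.

Run:
```python
import cv2,numpy as np
t=cv2.imread("pics/top0.png")[115:260,225:385]; s=cv2.imread("pics/side0.png")[125:245,195:365]
a=cv2.resize(t,None,fx=4,fy=4,interpolation=cv2.INTER_CUBIC);b=cv2.resize(s,None,fx=4,fy=4,interpolation=cv2.INTER_CUBIC)
cv2.imwrite("pics/tc.png",a);cv2.imwrite("pics/sc.png",b)
```

```text
(no output)
```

View pics/tc.png

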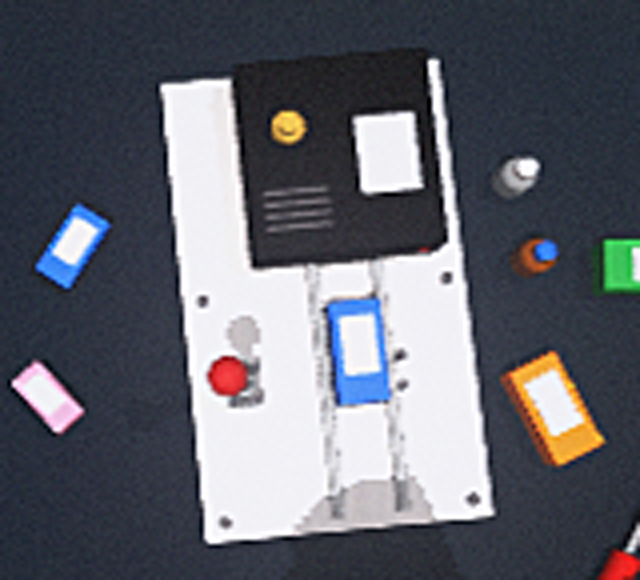

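View pics/sc.png

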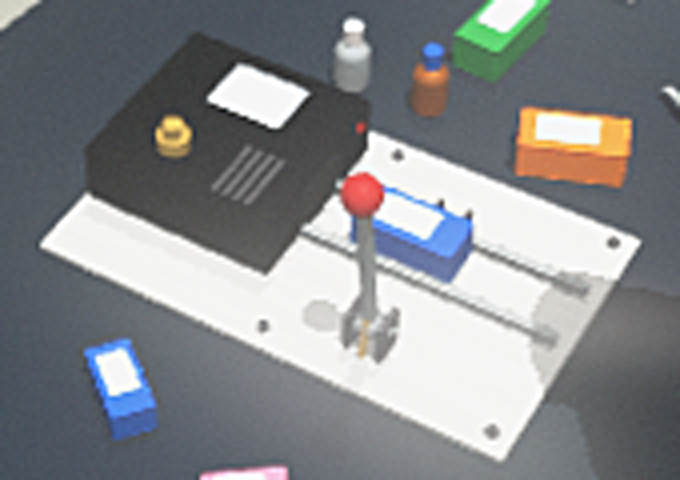

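The crop confirms it: the large blue cartridge with the white label is in the channel at (358,350) in the top crop, behind the black module. The smaller blue one at (72,245) is off the plate. Plate corners are clear, so I'll fit the dock pose from both views.

```bash
cat > h.py <<'E'
import numpy as np
from scipy.optimize import least_squares
from rig import viewer
def cam(n):
    c=viewer.camera(n); c["f"]=192/np.tan(np.radians(c["vertical_fov"]/2)); return c
def proj(c,P):
    q=(np.asarray(P,float)-c["xyz"])@np.asarray(c["rotation"]); return np.c_[c["cx"]+c["f"]*q[:,0]/-q[:,2],c["cy"]+c["f"]*q[:,1]/q[:,2]]
def dock(p,D):
    D=np.asarray(D,float);a=p[2];return D@np.array([[np.cos(a),np.sin(a),0],[-np.sin(a),np.cos(a),0],[0,0,1]])+[p[0],p[1],0]
E
python3 - <<'E'
from h import *
t,s=cam("top"),cam("side")
ut=(np.array([[161,85],[207,543],[494,516],[438,58],[229,376]])+.5)/4-.5+[225,115]
us=(np.array([[40,243],[502,460],[640,240],[362,194]])+.5)/4-.5+[195,125]
Dt=[[250,130,8],[-120,130,8],[-120,-95,8],[250,-95,8],[0,112,173]];Ds=[Dt[0],Dt[1],Dt[2],Dt[4]]
f=lambda p:np.r_[(proj(t,dock(p,Dt))-ut).ravel(),(proj(s,dock(p,Ds))-us).ravel()]
r=least_squares(f,[550,-100,0],loss="soft_l1");p=r.x;print(p,np.degrees(p[2]));print(f(p).reshape(-1,2).round(1))
np.save("p.npy",p)
# cartridge label/top face at z=42: rear/front top edges
uc=(np.array([[335,307],[383,298],[337,405],[388,400]])+.5)/4-.5+[225,115]
uS=(np.array([[437,254],[472,232],[385,186],[352,216]])+.5)/4-.5+[195,125]
for nm,c,u in(("t",t,uc),("s",s,uS)):
  for q in u:
    for z in (8,42):
      g=least_squares(lambda d:(proj(c,dock(p,[[d[0],d[1],z]]))-q).ravel(),[0,0]);print(nm,z,g.x.round(1))
print(dock(p,[[0,112,173],[-60,0,30],[0,0,0],[91,0,8]]).round(1))
E
```

```text
[ 5.26883341e+02 -1.44510809e+02  1.20354549e-01] 6.895807721524557
[[-0.1 -0.6]
 [-0.3  0.2]
 [-0.3  0.1]
 [-0.1 -0.3]
 [-0.9 -0.1]
 [ 0.2 -0.4]
 [ 0.3 -0.7]
 [ 0.4 -0.5]
 [ 0.3  0.3]]
t 8 [55.2  9.6]
t 42 [51.9 14.5]
t 8 [ 58.7 -29.1]
t 42 [ 55.4 -23. ]
t 8 [-22.2  16.5]
t 42 [-23.1  21.2]
t 8 [-22.  -23.9]
t 42 [-23. -18.]
s 8 [-1.3 -5.8]
s 42 [-13.5  22.6]
s 8 [-13.  -37.8]
s 42 [-24.9  -8.3]
s 8 [ 63.1 -46.4]
s 42 [ 48.5 -16.6]
s 8 [69.1 -7.3]
s 42 [54.3 21.2]
[[ 513.4  -33.3  173. ]
 [ 467.3 -151.7   30. ]
 [ 526.9 -144.5    0. ]
 [ 617.2 -133.6    8. ]]
```

Fit residuals are under 1 px. The cartridge's rear end is at dock x of about -24 (35 mm short), its y is about 0, and the top edges match z 42. Next I compute the first move: fingers shut, tool y along dock x, behind the cartridge.

```bash
cat >> h.py <<'E'
def delta(D):
    from rig import monitor
    s=monitor.state();p=np.load("p.npy");R=np.array(s["eef_rot"]);w=dock(p,[D])[0]
    d=R.T@(w-s["tool_pos"])/1000;y=R[:,1];turn=(np.arctan2(y[1],y[0])-p[2])
    q=(np.array(s["tool_pos"])-[p[0],p[1],0])@np.array([[np.cos(p[2]),-np.sin(p[2]),0],[np.sin(p[2]),np.cos(p[2]),0],[0,0,1]])
    print("world",w.round(1),"shift",d.round(4),"turn",round(turn,3),"TCP in dock",q.round(1),"F",np.round(s["wrist_force"],1),"t",s["clock"])
E
python3 -c "
from h import *
delta([-75,0,120]);delta([-75,0,27])"
```

```text
world [ 452.4 -153.5  120. ] shift [ 0.339  -0.3377  0.1184] turn -1.236 TCP in dock [-284.3 -430.5  237.9] F [ 0.8  1.  -0.3] t 0.2
world [ 452.4 -153.5   27. ] shift [ 0.339  -0.3376  0.2114] turn -1.236 TCP in dock [-284.3 -430.5  237.9] F [ 0.8  1.  -0.3] t 0.2
```

{"method": "play_rows", "body": {
  "moves": [
    [[1, 0.034, -0.034, 0, -0.12], [1, 0.068, -0.068, 0, -0.25], [1, 0.102, -0.101, 0, -0.37], [1, 0.136, -0.135, 0, -0.5], [1, 0.17, -0.169, 0, -0.62], [1, 0.203, -0.203, 0, -0.74], [1, 0.237, -0.236, 0, -0.87], [1, 0.271, -0.27, 0, -0.99], [1, 0.305, -0.304, 0, -1.12], [1, 0.339, -0.338, 0, -1.236], [1, 0.339, -0.338, 0.03, -1.236], [1, 0.339, -0.338, 0.06, -1.236], [1, 0.339, -0.338, 0.09, -1.236], [1, 0.339, -0.338, 0.118, -1.236], [1, 0.339, -0.338, 0.118, -1.236], [1, 0.339, -0.338, 0.118, -1.236]]
  ],
  "force": 20
}}

```text
clock: 2.2
tool_pos: [453.1, -154.0, 121.6]
eef_rot: [[-0.12, 0.993, 0.001], [0.993, 0.12, -0.0], [-0.0, 0.001, -1.0]]
wrist_force: [0.0, 0.2, -0.2]
opening: 0.005
grip_force: 0.0
```

Run:
```python
from h import *
import cv2
delta([-75,0,27]);delta([-40,0,27])
t,s=viewer.camera("top")["pixels"],viewer.camera("side")["pixels"]
a=cv2.resize(t[115:265,225:385],None,fx=2.5,fy=2.5,interpolation=2);b=cv2.resize(s[90:240,195:355],None,fx=2.5,fy=2.5,interpolation=2)
cv2.imwrite("pics/m1.png",np.hstack([a,b])[:,:,::-1])
```

```text
world [ 452.4 -153.5   27. ] shift [ 0.0007 -0.0007  0.0946] turn -0.0 TCP in dock [-74.4  -0.6 121.6] F [ 0.   0.2 -0.2] t 2.2
world [ 487.2 -149.3   27. ] shift [0.0007 0.0343 0.0946] turn -0.0 TCP in dock [-74.4  -0.6 121.6] F [ 0.   0.2 -0.2] t 2.2
```

View pics/m1.png

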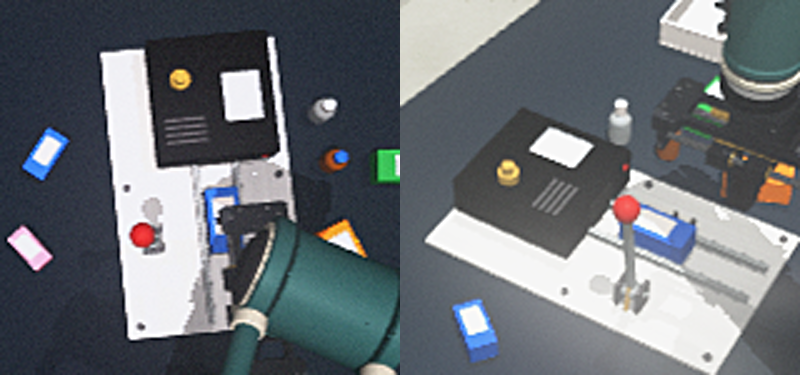

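The gripper sits behind the cartridge, in line with the channel. The side crop shows the blue cartridge at (660,232) and the lever still upright at (626,208). I'll go down and push, slowly at the end.

{"method": "play_rows", "body": {
  "moves": [
    [[1, 0.001, 0, 0.032, 0], [1, 0.001, 0, 0.064, 0], [1, 0.001, 0, 0.095, 0], [1, 0.001, 0, 0.095, 0], [1, 0.001, 0.012, 0.095, 0], [1, 0.001, 0.024, 0.095, 0], [1, 0.001, 0.03, 0.095, 0], [1, 0.001, 0.036, 0.095, 0], [1, 0.001, 0.042, 0.095, 0], [1, 0.001, 0.048, 0.095, 0], [1, 0.001, 0.053, 0.095, 0], [1, 0.001, 0.058, 0.095, 0], [1, 0.001, 0.061, 0.095, 0], [1, 0.001, 0.063, 0.095, 0], [1, 0.001, 0.065, 0.095, 0], [1, 0.001, 0.065, 0.095, 0]]
  ]
}}

```text
clock: 4.3
tool_pos: [517.4, -145.0, 25.7]
eef_rot: [[-0.12, 0.993, 0.001], [0.993, 0.12, -0.0], [-0.0, 0.001, -1.0]]
wrist_force: [-1.4, 0.3, 0.3]
opening: -0.0
grip_force: 0.4
```

```bash
python3 -c "
from h import *
delta([-6.5,0,27])"
```

```text
world [ 520.4 -145.3   27. ] shift [-0.0006  0.003  -0.0013] turn -0.0 TCP in dock [-9.5  0.6 25.7] F [-1.4  0.3  0.3] t 4.3
```

Contact drag is about 1.4 N, so it's sliding. I'll continue in 1 mm steps until the force rises.

{"method": "play_rows", "body": {
  "moves": [
    [[1, 0, 0.001, 0, 0], [1, 0, 0.002, 0, 0], [1, 0, 0.003, 0, 0], [1, 0, 0.003, 0, 0]]
  ]
}}

```text
clock: 4.8
tool_pos: [520.2, -144.7, 25.7]
eef_rot: [[-0.12, 0.993, 0.0], [0.993, 0.12, 0.0], [-0.0, 0.0, -1.0]]
wrist_force: [-1.7, -0.6, 0.9]
opening: 0.001
grip_force: 0.5
```

{"method": "play_rows", "body": {
  "moves": [
    [[1, 0, 0.001, 0, 0], [1, 0, 0.002, 0, 0], [1, 0, 0.002, 0, 0], [1, 0, 0.002, 0, 0]]
  ]
}}

```text
clock: 5.3
tool_pos: [522.2, -144.4, 25.7]
eef_rot: [[-0.12, 0.993, 0.0], [0.993, 0.12, -0.0], [-0.0, 0.0, -1.0]]
wrist_force: [0.1, 0.7, 0.6]
opening: 0.002
grip_force: 0.2
```

{"method": "play_rows", "body": {
  "moves": [
    [[1, 0, 0.001, 0, 0], [1, 0, 0.002, 0, 0], [1, 0, 0.002, 0, 0]]
  ]
}}

```text
clock: 5.68
tool_pos: [523.7, -144.2, 25.7]
eef_rot: [[-0.12, 0.993, -0.001], [0.993, 0.12, 0.0], [0.0, -0.001, -1.0]]
wrist_force: [-2.1, 0.0, 1.7]
opening: 0.005
grip_force: 1.3
```

{"method": "play_rows", "body": {
  "moves": [
    [[1, 0, 0.001, 0, 0], [1, 0, 0.002, 0, 0], [1, 0, 0.002, 0, 0]]
  ]
}}

```text
clock: 6.05
tool_pos: [523.8, -144.2, 25.7]
eef_rot: [[-0.12, 0.993, -0.004], [0.993, 0.12, 0.0], [0.001, -0.004, -1.0]]
wrist_force: [-8.5, -2.0, 6.7]
opening: 0.005
grip_force: 4.8
```

Run:
```python
from h import *
import cv2
delta([-6.5,0,27])
t,s=viewer.camera("top")["pixels"],viewer.camera("side")["pixels"]
a=cv2.resize(t[165:225,280:340],None,fx=6,fy=6,interpolation=2);b=cv2.resize(s[155:215,255:315],None,fx=6,fy=6,interpolation=2)
cv2.imwrite("pics/m2.png",np.hstack([a,b])[:,:,::-1])
```

```text
world [ 520.4 -145.3   27. ] shift [-0.0007 -0.0035 -0.0013] turn 0.0 TCP in dock [-3.   0.7 25.7] F [-8.5 -2.   6.7] t 6.05
```

View pics/m2.png

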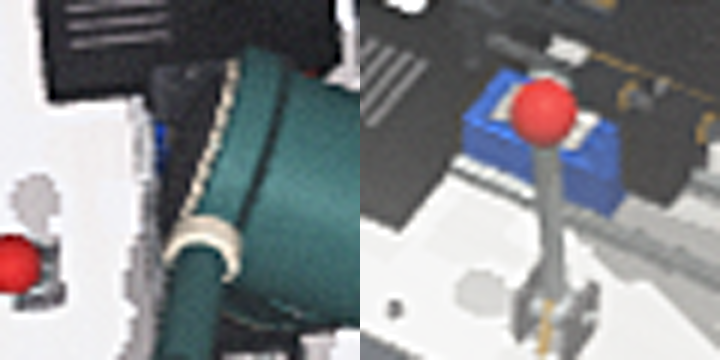

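It stalled with the force up to 8.5 N. The side crop shows the blue front at (465,130) against the black module and the lever still open at (545,110). I'll back off, rise and verify.

{"method": "play_rows", "body": {
  "moves": [
    [[1, 0, -0.01, 0, 0], [1, 0, -0.035, 0, 0], [1, 0, -0.06, 0, 0], [1, 0, -0.06, -0.04, 0], [1, 0, -0.06, -0.09, 0], [1, 0, -0.06, -0.14, 0], [1, 0, -0.06, -0.19, 0], [1, 0, -0.06, -0.234, 0], [1, 0, -0.06, -0.234, 0]]
  ]
}}

```text
clock: 7.28
tool_pos: [469.3, -152.1, 264.6]
eef_rot: [[-0.12, 0.993, 0.01], [0.993, 0.12, -0.003], [-0.004, 0.01, -1.0]]
wrist_force: [-0.5, -0.6, -0.6]
opening: 0.004
grip_force: 0.0
```

Run:
```python
from h import *
import cv2
delta([0,150,260]);delta([0,150,158])
c=cam("side");b=cv2.resize(c["pixels"][145:220,235:335],None,fx=6,fy=6,interpolation=2)
p=np.load("p.npy")
for q in proj(c,dock(p,[[11,20,42],[11,-20,42],[91,20,42],[11,20,20],[91,20,18]])): cv2.circle(b,tuple(int(v) for v in ((q-[235,145]+.5)*6)),3,(0,255,0),-1)
cv2.imwrite("pics/m3.png",b[:,:,::-1])
```

```text
world [508.9   4.4 260. ] shift [0.1506 0.058  0.0045] turn -0.0 TCP in dock [-58.1  -0.6 264.6] F [-0.5 -0.6 -0.6] t 7.275
world [508.9   4.4 158. ] shift [0.1511 0.0571 0.1065] turn -0.0 TCP in dock [-58.1  -0.6 264.6] F [-0.5 -0.6 -0.6] t 7.275
```

View pics/m3.png

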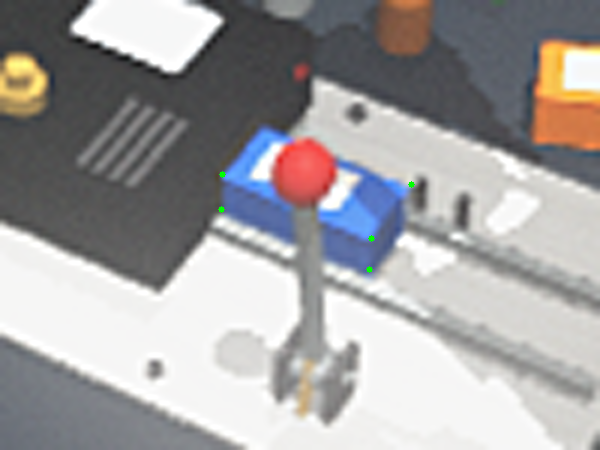

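The predicted home corners, e.g. (222,174) and (371,238), lie on the blue cartridge's edges, so it's fully home with the lever still open. Now to the outer side of the knob.

{"method": "play_rows", "body": {
  "moves": [
    [[1, 0.03, 0.012, 0, 0], [1, 0.06, 0.024, 0, 0], [1, 0.09, 0.036, 0, 0], [1, 0.12, 0.048, 0, 0], [1, 0.156, 0.058, 0, 0], [1, 0.156, 0.058, 0, 0], [1, 0.156, 0.058, 0.035, 0], [1, 0.156, 0.058, 0.07, 0], [1, 0.156, 0.058, 0.105, 0], [1, 0.156, 0.058, 0.105, 0], [1, 0.156, 0.058, 0.105, 0]]
  ]
}}

```text
clock: 8.7
tool_pos: [505.5, 10.1, 155.1]
eef_rot: [[-0.119, 0.993, 0.0], [0.993, 0.119, -0.0], [-0.0, 0.0, -1.0]]
wrist_force: [0.4, -0.5, -0.4]
opening: 0.004
grip_force: 0.0
```

Run:
```python
from h import *
import cv2
delta([0,40,150])
c=cam("side");cv2.imwrite("pics/m4.png",cv2.resize(c["pixels"][90:240,210:360],None,fx=3,fy=3,interpolation=2)[:,:,::-1])
```

```text
world [ 522.1 -104.8  150. ] shift [-0.1161  0.0028  0.0051] turn -0.001 TCP in dock [ -2.7 156.1 155.1] F [ 0.4 -0.5 -0.4] t 8.7
```

View pics/m4.png

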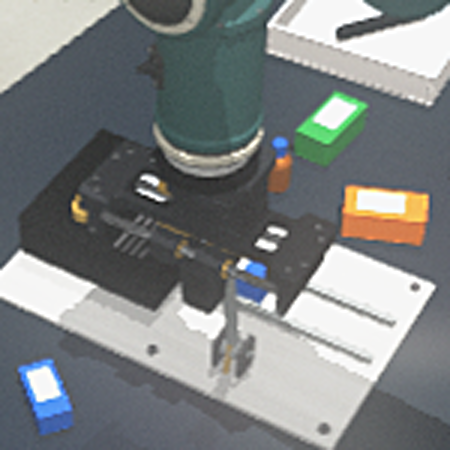

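Run:
```python
from h import *
p=np.load("p.npy");c=cam("side")
P=[[-3,156,155],[-3,156,219],[14,156,155],[-20,156,155],[0,112,173],[0,110,160]]
print(((proj(c,dock(p,P))-[210,90])*3).round())
```

```text
[[202. 301.]
 [204. 245.]
 [184. 293.]
 [221. 309.]
 [226. 250.]
 [227. 260.]]
```

The tip is where predicted (202,301), outside the knob; the gripper body hides the knob itself. I'll push it towards dock -y, descending slightly along the arc.

{"method": "play_rows", "body": {
  "moves": [
    [[1, -0.015, 0.003, 0, 0], [1, -0.025, 0.003, 0, 0], [1, -0.035, 0.003, 0, 0], [1, -0.045, 0.003, 0, 0], [1, -0.055, 0.003, 0.001, 0], [1, -0.065, 0.003, 0.002, 0], [1, -0.075, 0.003, 0.004, 0], [1, -0.085, 0.003, 0.006, 0], [1, -0.085, 0.003, 0.006, 0]]
  ]
}}

```text
clock: 9.93
tool_pos: [518.2, -74.2, 148.2]
eef_rot: [[-0.119, 0.993, -0.001], [0.993, 0.119, -0.0], [-0.0, -0.001, -1.0]]
wrist_force: [0.0, 0.6, 0.1]
opening: 0.007
grip_force: 0.2
```

{"method": "play_rows", "body": {
  "moves": [
    [[1, -0.01, 0, 0.002, 0], [1, -0.02, 0, 0.005, 0], [1, -0.03, 0, 0.008, 0], [1, -0.04, 0, 0.012, 0], [1, -0.05, 0, 0.016, 0], [1, -0.055, 0, 0.018, 0], [1, -0.055, 0, 0.018, 0], [1, -0.055, 0, 0.018, 0]]
  ]
}}

```text
clock: 10.92
tool_pos: [525.0, -127.8, 130.7]
eef_rot: [[-0.12, 0.993, 0.0], [0.993, 0.12, 0.0], [0.0, 0.0, -1.0]]
wrist_force: [0.5, 1.3, -0.9]
opening: 0.003
grip_force: 0.0
```

Run:
```python
from h import *
import cv2
delta([0,40,150])
c=cam("side");cv2.imwrite("pics/m5.png",cv2.resize(c["pixels"][120:240,200:360],None,fx=4,fy=4,interpolation=2)[:,:,::-1])
```

```text
world [ 522.1 -104.8  150. ] shift [ 0.0232 -0.0002 -0.0192] turn -0.0 TCP in dock [1.000e-01 1.680e+01 1.307e+02] F [ 0.5  1.3 -0.9] t 10.925
```

View pics/m5.png

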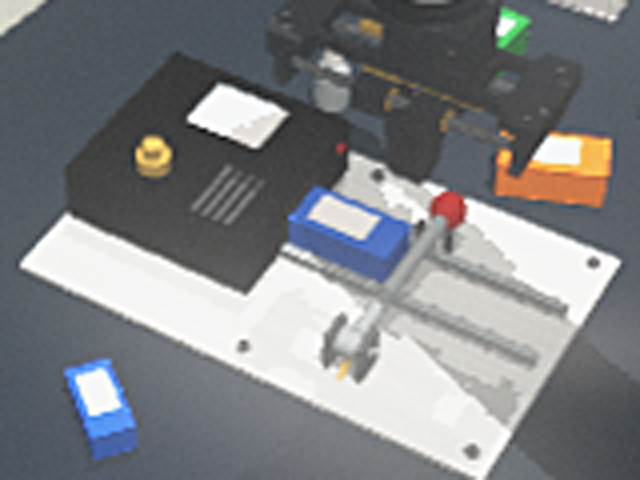

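The lever is down across the channel behind the cartridge, with the knob at (449,208) beyond the far rail. I'll raise the hand clear and check the knob against its locked position.

{"method": "play_rows", "body": {
  "moves": [
    [[1, 0, 0, -0.04, 0], [1, 0, 0, -0.08, 0], [1, 0, 0, -0.12, 0], [1, 0, 0, -0.15, 0], [1, 0, 0, -0.15, 0], [1, 0, 0, -0.15, 0], [1, 0, 0, -0.15, 0]]
  ]
}}

```text
clock: 11.85
tool_pos: [523.9, -127.6, 278.5]
eef_rot: [[-0.12, 0.993, -0.003], [0.993, 0.12, 0.001], [0.001, -0.003, -1.0]]
wrist_force: [1.2, 0.6, 0.0]
opening: 0.004
grip_force: 0.0
```

Run:
```python
from h import *
import cv2
p=np.load("p.npy");c=cam("side")
h=cv2.cvtColor(c["pixels"],cv2.COLOR_RGB2HSV)
m=((h[...,0]<5)|(h[...,0]>175))&(h[...,1]>180)&(h[...,2]>90);m[:165]=0;m[195:]=0;m[:,:295]=0;m[:,:][:,330:]=0
v,u=np.nonzero(m);print("knob",u.mean(),v.mean(),len(u))
print(proj(c,dock(p,[[0,90+145*np.sin(.15-a),30+145*np.cos(.15-a)] for a in(1.72,1.65,1.5)])).round(1))
b=cv2.resize(c["pixels"][145:220,235:335],None,fx=6,fy=6,interpolation=2)
for q in proj(c,dock(p,[[11,20,42],[11,-20,42],[91,20,42],[11,20,20],[91,20,18]])): cv2.circle(b,tuple(int(v) for v in ((q-[235,145]+.5)*6)),3,(0,255,0),-1)
cv2.imwrite("pics/m6.png",b[:,:,::-1]);delta([0,0,200])
```

```text
knob nan nan 0
[[311.9 172. ]
 [312.1 169.6]
 [312.2 164.9]]
world [ 526.9 -144.5  200. ] shift [-0.0172  0.001   0.0787] turn -0.0 TCP in dock [ -0.8  17.1 278.7] F [-0.6  0.   0.7] t 11.9<stdin>:6: RuntimeWarning: Mean of empty slice.
  ret = ret.dtype.type(ret / rcount)
```

View pics/m6.png

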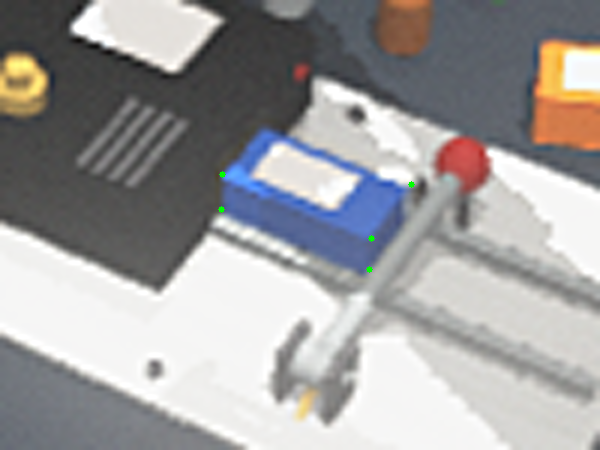

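The knob at crop (463,165), which is pixel (311.7,172.0), matches the locked prediction (311.9,172.0). The cartridge edges still lie on the home marks and the hand is clear.

```bash
python3 -c "
from rig import order
print(order.hand_in())"
```

```text
the job is handed in; nothing more can be done
None
```

The cartridge is fully home against the inlet module and the lever was then pushed over and is locked behind it, both checked in the camera image; the hand is clear, and I handed the job in at about 12 s (no verdict was returned).

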